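# Hold the draining basket over the mixing bowl

### The job

I am about to drain the soaked corn: lift the steel draining basket up off its double hook, carry it across over the bean pot and jar, and hold it for me centred over the steel mixing bowl, level, with its underside about 2 cm above the bowl's rim and not touching the bowl at any time. Turn it so that its handle arch lines up with the bowl's two loop handles, so I can pour in from beside the arch. Leave everything else standing where it is, and finish still holding the basket there, steady, without setting it down or letting go.

Things in the scene. Friction and masses are not known exactly. Their poses are not given: they have to be found in the camera images.
- basket: The draining basket to carry, loose, 0.2 to 0.45 kg: perforated steel, round, 108 mm across the base, 126 mm at the rim, 76 mm deep. Origin: centre of its underside; z up. Its rigid arched handle (7 mm wire) stands in its y-z plane: legs at y = +-62 mm, level top bar 100 mm long along y, 160 mm above the origin. At the start it hangs level, the bar resting on the stand's two hook prongs.
- basket_grip (a point): Centre of the black grip sleeve at the middle of the basket's arch, 160 mm above the basket's underside, straight above its centre. The sleeve is 14 mm wide (basket's x), 46 mm long (basket's y) and 20 mm high; grip it across its 14 mm width, from above, between the two prongs.
- stand: Fixed utensil rail. Origin on the table under the hook's seat. Board x -30 to 150 mm, y +-145 mm, 16 mm high. Rail (12 mm) along y at x = 90 mm, 254 mm high, on posts at y = +-128 mm; nothing is above 265 mm. The double hook's two 8 mm prongs (y = +-37 mm) come from the rail towards -x. A turner and a ladle hang under the rail at y = +-98 mm, x 92 to 148 mm, and stay there.
- hook_seat (a point): Where the basket's bar rests, midway between the two prongs (66 mm clear between them), 235.5 mm above the table; axes as the stand's. At the start basket_grip is here. The prongs end in upturned tips 28 mm towards the stand's -x, tops 250 mm high. To free the basket: lift it straight up 25 to 60 mm (higher, its rim meets the prongs from below), move it 100 mm towards the stand's -x, and only then raise it.
- bowl: Stainless steel mixing bowl, loose, 0.55 kg: 224 mm outer diameter at the rim, 100 mm high, open on top. Origin: centre of its underside. Two wire loop handles stick out near the rim at its +y and -y sides, reaching 142 mm from the axis, 90 mm high: the line through them is its y axis.
- bowl_rim (a point): Centre of the bowl's mouth in the plane of the rim, 100 mm above the table; axes as the bowl's.
- pot: Round clay bean pot, loose, in the middle of the table between bowl and stand: 164 mm diameter, 110 mm high at the rim, two lugs reaching 100 mm from the axis along its y. Origin: centre of its underside. Not to be moved.
- pot_lid: Clay lid lying on the bean pot, loose, 144 mm diameter; its knob tops out 145 mm above the table. Origin: centre of its underside (104 mm above the table). Not to be moved.
- jar: Closed amber glass jar, loose, 86 mm diameter, 130 mm high, in the middle of the table between bowl and stand. Origin: centre of its underside. Not to be moved. (Other kitchen things, up to 250 mm high, stand fixed farther out: an open red tortilla press, a tortilla warmer and an oil bottle along the back, x over 0.74 m, a crate and plates at the sides, beyond y = +-0.62 m.)
There are look-alikes about, which are no part of the job. Leave any purple look-alike of the basket alone.

How it is judged:
By the outcome, as a careful person would: the job done as asked, in the order asked, and still so for the second after the job is handed in, while the arm keeps its last pose, push and grip.
It also fails if it takes over 50 s, if anything falls off the work surface, if the arm or the gripper's body presses on something with over 40 N, if the wrist force passes 120 N, or if a joint passes its speed limit or range.

### The arm

A 6-joint arm with a two-finger parallel gripper is mounted at the origin on the work surface. World frame = base frame: x ahead of the robot, y to its left, z up, the work surface at z = 0. Lengths are in m, angles in rad, forces in N, time in s.
With the tool pointing down it reaches from about 0.325 to 0.85 m from the base axis. Payload 4.4 kg.
Tool frame: the origin (TCP) lies midway between the tips of the shut fingers; the grasp point (between the pads) lies 19 mm behind it; z points along the fingers, y is the line along which they close (so a half turn about z gives the same grasp; the last joint's range is limited). The gripper opens to 94 mm and grips with 3 to 60 N. Pads are 16 mm wide; open, the fingers measure 119 mm over their backs; the gripper's body (75 mm by 177 mm) begins 78 mm behind the grasp point.
Start: joints at [-1.266, 0.207, 1.542, -0, 1.393, -0.15], TCP at [0.253, -0.516, 0.205] pointing down, gripper open.
Joint ranges: [-2.73, 2.73], [-0.86, 2.22], [0.23, 2.46], [-1.11, 4.25], [0.08, 2.63], [-2.82, 2.82]. Speed limits (rad/s): [2.79, 2.79, 3.14, 3.14, 3.14, 3.14].

### API

Orientations are given as a unit quaternion [x, y, z, w].
In Python, from plant import read_state, get_image, hand_in, find_in, masks_of gives the robot as it stands. The module is installed in compiled form; this text tells all that it offers.
- The arm moves only by the tool jog_arm, never from a script. Its argument "increments" is a list of rows, each an object of numbers: "grip": the opening, from 0 (shut) to 1 (fully open); "x", "y", "z": the shift along the tool's x, y, z in mm; "yaw": the turn about the tool's z in degrees. A call has 1 to 10 rows; each row is the pose to reach, as a shift and turn from the pose commanded when the call began, along the tool's axes at that moment; what a row does not reach only later rows make up. A row lasts 1/12 s, in which the tool goes at most 41.7 mm and 7.16 degrees, less where a joint would pass 70% of its speed; a pose out of reach is approached as far as the arm can. A call with a gripper value outside its range is refused whole. The fingers move at their own pace and stop on an object; "squeeze" is the grip in N (left out, the last holds). Time passes only in rows, so rows that repeat a pose let the fingers close. It gives the time, the measured TCP pose, the force, the opening and the grip force at its end, in the units of the state.
- read_state(): the state, without advancing time (a new reading comes with each control period).
- get_image(name): name is "scene" or "side" or "wrist"; returns a dict with "image" (480x640x3 uint8, blue, green, red), "z_map" (480x640 float32, m along the optical axis (not along the pixel's ray), 0 where there is no reading), "mtx" (3x3 intrinsics, pixels), "rvec" (rotation vector, rad) and "tvec" (3), from world to camera coordinates, as OpenCV has them. Camera axes: x right, y down, z forward; pixel columns grow to the right and rows downward; lengths in m; the calibration is good to about 2 mm. The wrist camera is an equidistant fisheye: a pixel r from the principal point sees the ray r / f radians off the axis. A picture is of the moment at which its call begins.
- hand_in(): hands the job in; it is judged then, once.
Trained networks look in a picture, given as the dict that the camera call returned (one of the last four; its "shot" number tells which), for a name from the list of things; names that differ only in an ending like _2 or _b are one class to them, and where a whole thing is asked for, a point or a joint stands for the part that bears it (a point fixed in the world has none). Each returns a list of dicts, best first, with "score" (0 to 1); they miss things now and then, are a little off and sometimes report something else, mostly with a low value. They report only what shows in the picture. A call takes as long as a camera call. They do not tell look-alikes from the thing itself.
- find_in(picture, name): "rect" ([left, top, right, bottom] in pixels, round what is visible of it).
- masks_of(picture, name): "pixels" (480x640 bool, what is visible of it) and "rect" ([left, top, right, bottom] in pixels, round what is visible of it).
The state is a dict: "clock": time; "q": joint angles; "dq": joint speeds; "joint_efforts": joint torques, N m; "ee_pos": TCP position; "tool_rot": TCP orientation; "force": force on the tool from outside, world axes, zero at the start; "torque": the same for the moment, N m; "gripper_width": finger opening in m; "gripper_force": force on a finger pad.
Only numpy, scipy, OpenCV 4.12 (cv2) and the standard library are available. Lean on these libraries where they do the work, as an engineer would, in place of code of your own. Each camera call takes 0.05 s, during which the arm holds its last target. There are 200 camera calls.

## Working session

There is one attempt and no reset: what is moved stays moved. The work goes in short steps, Python scripts to look and compute and a tool call to move; the robot and the scene stay as the last step left them, time stands still between calls to the robot, and variables do not carry over. Pictures are saved under pics/ and viewed, at most 10 in all, crops included, and the job is handed in when it is done.

Besides the shell and the picture viewer there is one more tool, called by a JSON object that holds its "op" and its "data". jog_arm: Moves the arm, as the interface text tells. Its arguments: {"type":"object","properties":{"increments":{"type":"array"},"squeeze":{"type":"number"}},"required":["increments"]}

```bash
mkdir -p pics; cat > h.py <<'E'
import numpy as np,cv2
from plant import *
def cloud(p,m=None,step=1):
    z=p["z_map"]; ok=z>0
    if m is not None: ok&=m
    v,u=np.nonzero(ok); v=v[::step];u=u[::step]; zz=z[v,u]; K=p["mtx"]
    c=np.stack([(u-K[0,2])/K[0,0]*zz,(v-K[1,2])/K[1,1]*zz,zz],1)
    R=cv2.Rodrigues(np.array(p["rvec"],float))[0]
    return (c-np.array(p["tvec"]).ravel())@R
E
python3 - <<'E'
from h import *
for n in("scene","side"):
    p=get_image(n); cv2.imwrite(f"pics/{n}0.png",p["image"])
    for t in("basket","stand","bowl","pot","jar","basket_grip"):
        for m in masks_of(p,t)[:3]:
            c=cloud(p,m["pixels"])
            print(n,t,round(m["score"],2),[int(x) for x in m["rect"]],len(c),np.round(np.percentile(c,[2,50,98],axis=0),3).tolist() if len(c) else 0)
s=read_state();print(s["ee_pos"],s["tool_rot"],s["clock"])
E
```

```text
scene basket 0.78 [452, 283, 506, 359] 2568 [[0.292, 0.511, -0.0], [0.332, 0.565, 0.044], [0.408, 0.622, 0.169]]
scene basket 0.68 [351, 245, 402, 323] 2069 [[0.411, 0.279, 0.072], [0.468, 0.337, 0.124], [0.529, 0.404, 0.245]]
scene basket 0.55 [407, 220, 456, 283] 2006 [[0.037, 0.271, -0.002], [0.181, 0.339, 0.045], [0.258, 0.397, 0.167]]
scene stand 0.67 [295, 237, 424, 393] 8094 [[0.448, 0.199, 0.007], [0.559, 0.35, 0.017], [0.626, 0.475, 0.26]]
scene bowl 0.82 [159, 171, 233, 229] 3045 [[0.379, -0.458, 0.002], [0.466, -0.397, 0.059], [0.588, -0.23, 0.1]]
scene pot 0.68 [209, 266, 267, 308] 1362 [[0.573, -0.042, 0.021], [0.668, 0.05, 0.074], [0.703, 0.089, 0.099]]
scene jar 0.69 [276, 213, 308, 264] 1331 [[0.389, -0.023, 0.002], [0.444, 0.029, 0.091], [0.467, 0.051, 0.132]]
scene basket_grip 0.74 [355, 244, 405, 320] 1982 [[0.411, 0.281, 0.074], [0.468, 0.338, 0.124], [0.53, 0.405, 0.245]]
scene basket_grip 0.55 [410, 220, 454, 285] 1872 [[0.137, 0.283, -0.0], [0.188, 0.338, 0.046], [0.258, 0.397, 0.168]]
side basket 0.96 [299, 340, 358, 427] 3471 [[0.137, 0.284, 0.002], [0.2, 0.3
[... 459 characters left out ...]
 [0.591, -0.221, 0.101]]
side pot 0.61 [260, 210, 317, 249] 1329 [[0.541, -0.051, 0.001], [0.571, 0.047, 0.074], [0.662, 0.09, 0.104]]
side jar 0.96 [320, 221, 354, 278] 1496 [[0.381, -0.018, 0.008], [0.407, 0.034, 0.097], [0.453, 0.052, 0.133]]
side basket_grip 0.86 [149, 386, 225, 462] 4373 [[0.289, 0.511, 0.001], [0.36, 0.57, 0.03], [0.406, 0.624, 0.171]]
side basket_grip 0.73 [201, 254, 260, 330] 3137 [[0.41, 0.284, 0.077], [0.473, 0.338, 0.12], [0.525, 0.404, 0.246]]
side basket_grip 0.72 [297, 337, 359, 424] 3474 [[0.137, 0.284, 0.002], [0.2, 0.338, 0.036], [0.253, 0.399, 0.171]]
[ 0.25307491 -0.51633969  0.20549655] [ 9.74145741e-01  2.25920504e-01 -7.05857291e-06  3.68062948e-05] 0.7
```

View pics/scene0.png

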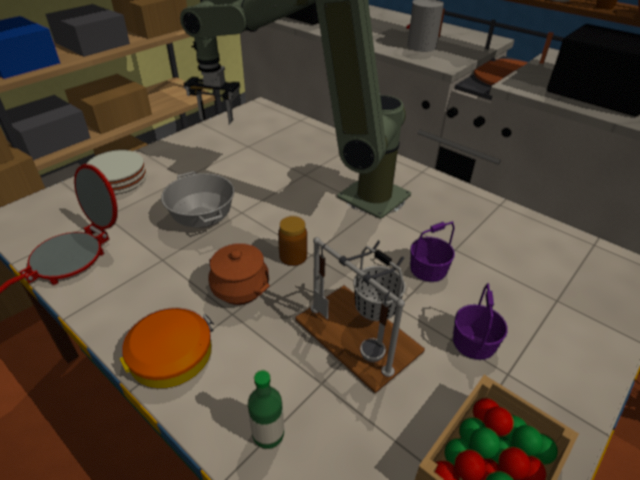

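View pics/side0.png

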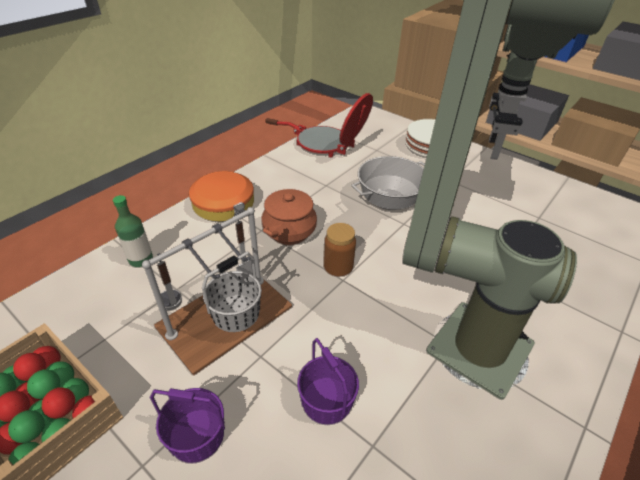

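The steel basket hangs on the stand at about (378,290) in scene and (232,292) in side. The two purple look-alikes stand on the table at (432,258) and (480,330), the pot is at (238,273), the jar at (292,240) and the bowl at (198,200). Next I fit their geometry.

```bash
cat > m.py <<'E'
from h import *
from scipy.optimize import least_squares
C={}
for n in("scene","side"):
    p=get_image(n); C[n]=cloud(p)
def circ(P,r=None):
    f=lambda a:np.hypot(P[:,0]-a[0],P[:,1]-a[1])-(a[2] if r is None else r)
    a=least_squares(f,[*P[:,:2].mean(0),.1],loss="soft_l1",f_scale=.003).x
    return a
def box(P,x,y,z): return P[(P[:,0]>x[0])&(P[:,0]<x[1])&(P[:,1]>y[0])&(P[:,1]<y[1])&(P[:,2]>z[0])&(P[:,2]<z[1])]
E
python3 - <<'E'
from m import *
def line(P):
    c=np.median(P[:,:2],0); d=cv2.fitLine(P[:,:2].astype(np.float32),cv2.DIST_HUBER,0,.001,.001).ravel()
    return np.round(d,4), round(float(np.degrees(np.arctan2(d[1],d[0]))),1),len(P)
for n in list(C)+["both"]:
    P=np.vstack(list(C.values())) if n=="both" else C[n]
    # bowl
    B=box(P,(.3,.7),(-.55,-.15),(.094,.106)); a=circ(B); print(n,"bowl rim",a.round(4),len(B))
    H=box(P,(.3,.7),(-.6,-.1),(.07,.1)); r=np.hypot(*(H[:,:2]-a[:2]).T); H=H[(r>.122)&(r<.146)]
    an=np.arctan2(H[:,1]-a[1],H[:,0]-a[0]); h,e=np.histogram(np.degrees(an),36,(-180,180)); print({int(x):int(k) for x,k in zip(e,h) if k})
    print(" dbl angle", np.degrees(np.angle(np.exp(2j*an).sum())/2))
    # basket rim z ~ .1515
    K=box(P,(.38,.56),(.25,.43),(.12,.150)); print("basket wall",circ(K).round(4),len(K))
    G=box(P,(.38,.6),(.22,.46),(.225,.252));print("bar/prong z", line(G))
    S=box(P,(.4,.75),(.1,.6),(.249,.27)); print("rail",line(S),S.min(0),S.max(0))
    J=box(P,(.34,.5),(-.06,.09),(.03,.12)); print("jar",circ(J,.043)[:2].round(3))
    T=box(P,(.5,.75),(-.07,.16),(.02,.1)); print("pot",circ(T).round(3))
p=get_image("side"); q=cv2.resize(p["image"][200:350,140:300],(800,750)) ; cv2.imwrite("pics/c1.png",cv2.resize(q,(640,600)))
E
```

```text
scene bowl rim [ 0.4861 -0.3479  0.1112] 344
{-130: 6, -120: 18, -110: 17, -100: 7, 50: 14, 60: 22, 70: 23, 80: 13}
 dbl angle 69.93745725151786
basket wall [0.4701 0.3416 0.0583] 618
bar/prong z (array([0.6584, 0.7527, 0.4938, 0.3529], dtype=float32), 48.8, 647)
rail (array([0.1237, 0.9923, 0.5632, 0.3402], dtype=float32), 82.9, 730) [0.44430541 0.19610143 0.24902435] [0.58326537 0.46645617 0.26701565]
jar [0.423 0.006]
pot [ 0.623 -0.005  0.075]
side bowl rim [ 0.4836 -0.3461  0.1111] 360
{-110: 9, -100: 8, 50: 13, 60: 13, 70: 17, 80: 18}
 dbl angle 73.06113643409354
basket wall [0.467  0.3433 0.0579] 904
bar/prong z (array([0.7727, 0.6347, 0.4819, 0.3473], dtype=float32), 39.4, 748)
rail (array([0.1172, 0.9931, 0.5567, 0.3564], dtype=float32), 83.3, 866) [0.4350969  0.19997532 0.24907954] [0.57739917 0.46668094 0.26768277]
jar [0.424 0.007]
pot [ 0.62  -0.003  0.075]
both bowl rim [ 0.4849 -0.3468  0.1111] 704
{-130: 5, -120: 17, -110: 29, -100: 12, 50: 27, 60: 36, 70: 39, 80: 31}
 dbl angle 71.28495856392792
basket wall [0.4681 0.3432 0.0581] 1522
bar/prong z (array([0.7041, 0.7101, 0.4864, 0.351 ], dtype=float32), 45.2, 1395)
rail (array([0.1146, 0.9934, 0.5574, 0.3379], dtype=float32), 83.4, 1596) [0.4350969  0.19610143 0.24902435] [0.58326537 0.46668094 0.26768277]
jar [0.423 0.006]
pot [ 0.622 -0.005  0.076]
```

View pics/c1.png

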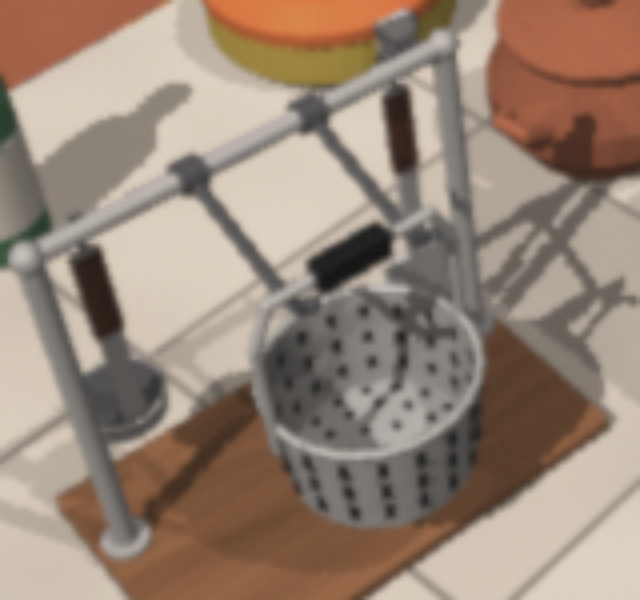

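The crop shows the basket hanging level on both prongs, with the black sleeve at about (350,255) and the rail behind it. I refine the stand yaw, sleeve and bowl yaw once more.

```bash
python3 - <<'E'
from m import *
P=np.vstack(list(C.values()))
S=box(P,(.535,.61),(.23,.45),(.252,.27))
d=cv2.fitLine(S[:,:2].astype(np.float32),cv2.DIST_HUBER,0,.001,.001).ravel()
print("rail",d,np.degrees(np.arctan2(d[1],d[0])),len(S))
# posts
for n in C:
  for y0 in(.2,.465):
    Q=box(C[n],(.5,.62),(y0-.035,y0+.035),(.05,.22));print(n,"post",np.median(Q,0),len(Q))
# sleeve: dark pixels near seat
for n in C:
    p=get_image(n); z=p["z_map"]; m=(p["image"].max(2)<60)&(z>0)
    D=box(cloud(p,m),(.43,.51),(.3,.385),(.215,.26)); L=cv2.fitLine(D[:,:2].astype(np.float32),cv2.DIST_HUBER,0,.001,.001).ravel()
    print(n,"sleeve",np.median(D,0),(D.min(0)+D.max(0))/2,np.degrees(np.arctan2(L[1],L[0])),len(D))
a=np.array([.4849,-.3468])
# bowl handles: template of wire loop outer part, per side
for n in list(C)+["b"]:
  H=P if n=="b" else C[n]; H=box(H,(.3,.7),(-.6,-.1),(.075,.1)); v=H[:,:2]-a; r=np.hypot(*v.T); H=H[(r>.125)&(r<.147)]; v=H[:,:2]-a
  an=np.degrees(np.arctan2(v[:,1],v[:,0])); 
  for k in(an>0,an<0): print(n,"handle",v[k].mean(0),an[k].mean(),np.percentile(an[k],[3,97]),k.sum(), np.hypot(*v[k].T).max())
E
```

```text
rail [0.12319251 0.99238276 0.5588276  0.34536827] 82.92361 1198
scene post [0.55173786 0.21072171 0.13463882] 431
scene post [0.58056408 0.45439976 0.11637148] 561
side post [0.54066313 0.21076408 0.14138315] 452
side post [0.56989679 0.45660108 0.13499664] 560
scene sleeve [0.47502766 0.34882015 0.23886688] [0.47722747 0.34212077 0.23719074] 86.138985 230
side sleeve [0.46341644 0.34443735 0.24382823] [0.46561006 0.34320069 0.23937481] 82.857155 165
scene handle [0.04804103 0.12608928] 69.12871211814436 [56.41141209 82.18182632] 63 0.14476618988005274
scene handle [-0.04515407 -0.13029941] -109.1578520455166 [-121.41319853  -96.26803294] 46 0.14612480079068776
side handle [0.04224709 0.12857108] 71.79563918219888 [58.08487259 84.08364645] 54 0.14295956691285708
side handle [-0.02803756 -0.13310534] -101.87510150948984 [-107.23698792  -97.74524504] 18 0.1432272810516448
b handle [0.04536691 0.12723472] 70.35960153232338 [57.38689837 83.47441412] 117 0.14476618988005274
b handle [-0.04034006 -0.13108858] -107.10957845725908 [-121.24854426  -97.12912971] 64 0.14612480079068776
```

{"op": "jog_arm", "data": {"increments": [{"z": -40,"grip": 0.5},{"z": -80},{"z": -120},{"z": -160},{"z": -200},{"z": -230},{"z": -230}]}}

```text
$.increments[0]: bad value
```

{"op": "jog_arm", "data": {"increments": [{"x": 0,"y": 0,"z": -40,"yaw": 0,"grip": 0.5},{"x": 0,"y": 0,"z": -80,"yaw": 0,"grip": 0.5},{"x": 0,"y": 0,"z": -120,"yaw": 0,"grip": 0.5},{"x": 0,"y": 0,"z": -160,"yaw": 0,"grip": 0.5},{"x": 0,"y": 0,"z": -200,"yaw": 0,"grip": 0.5},{"x": 0,"y": 0,"z": -230,"yaw": 0,"grip": 0.5},{"x": 0,"y": 0,"z": -230,"yaw": 0,"grip": 0.5}]}}

```text
clock: 1.63
ee_pos: [0.2538, -0.5184, 0.4446]
tool_rot: [0.974, 0.226, 0.001, 0.008]
force: [-0.1, -0.0, 0.6]
gripper_width: 0.0506
gripper_force: 0.0
```

{"op": "jog_arm", "data": {"increments": [{"x": 26,"y": -30,"z": 0,"yaw": -6,"grip": 0.5},{"x": 52,"y": -61,"z": 0,"yaw": -12,"grip": 0.5},{"x": 77,"y": -92,"z": 0,"yaw": -18,"grip": 0.5},{"x": 103,"y": -122,"z": 0,"yaw": -24,"grip": 0.5},{"x": 129,"y": -152,"z": 0,"yaw": -30,"grip": 0.5},{"x": 155,"y": -183,"z": 0,"yaw": -36,"grip": 0.5},{"x": 181,"y": -214,"z": 0,"yaw": -42,"grip": 0.5},{"x": 206,"y": -244,"z": 0,"yaw": -48,"grip": 0.5},{"x": 232,"y": -274,"z": 0,"yaw": -54,"grip": 0.5},{"x": 258,"y": -305,"z": 0,"yaw": -57,"grip": 0.5}]}}

```text
clock: 2.47
ee_pos: [0.3503, -0.127, 0.4348]
tool_rot: [0.747, 0.665, 0.0, -0.0]
force: [1.6, 0.3, 0.6]
gripper_width: 0.0473
gripper_force: 0.0
```

```bash
cat > go.py <<'E'
import sys
from h import *
from scipy.spatial.transform import Rotation as Ro
s=read_state(); R=Ro.from_quat(s["tool_rot"]).as_matrix(); t=np.array([float(a) for a in sys.argv[1:4]])
print("clock",s["clock"],"pos",np.round(s["ee_pos"],4),"F",np.round(s["force"],1),"T",np.round(s["torque"],2),"w",s["gripper_width"])
print("tool x ang",np.degrees(np.arctan2(R[1,0],R[0,0])),"tilt",R[:,2].round(4),"shift mm",((t-s["ee_pos"])@R*1000).round(1))
if len(sys.argv)>4:
    d=float(sys.argv[4])-np.degrees(np.arctan2(R[1,0],R[0,0])); print("yaw",-((d+90)%180-90))
E
python3 go.py .4695 .3433 .38 83
```

```text
clock 2.4667 pos [ 0.3503 -0.127   0.4348] F [1.6 0.3 0.6] T [-0.03 -0.07 -0.03] w 0.0472993215823897
tool x ang 83.31297405437462 tilt [-0.e+00  2.e-04 -1.e+00] shift mm [481.   63.7  54.8]
yaw 0.3129740543746209
```

{"op": "jog_arm", "data": {"increments": [{"x": 38,"y": 5,"z": 0,"yaw": 0,"grip": 0.5},{"x": 76,"y": 10,"z": 0,"yaw": 0,"grip": 0.5},{"x": 115,"y": 15,"z": 0,"yaw": 0,"grip": 0.5},{"x": 153,"y": 20,"z": 0,"yaw": 0,"grip": 0.5},{"x": 192,"y": 25,"z": 0,"yaw": 0,"grip": 0.5},{"x": 230,"y": 30,"z": 0,"yaw": 0,"grip": 0.5},{"x": 269,"y": 35,"z": 0,"yaw": 0,"grip": 0.5},{"x": 307,"y": 41,"z": 0,"yaw": 0,"grip": 0.5},{"x": 346,"y": 46,"z": 0,"yaw": 0,"grip": 0.5},{"x": 384,"y": 51,"z": 0,"yaw": 0,"grip": 0.5}]}}

```text
clock: 3.3
ee_pos: [0.4469, 0.2484, 0.4346]
tool_rot: [0.748, 0.664, -0.0, -0.0]
force: [0.6, -0.8, -0.4]
gripper_width: 0.0474
gripper_force: 0.0
```

{"op": "jog_arm", "data": {"increments": [{"x": 35,"y": 5,"z": 5,"yaw": 0,"grip": 0.5},{"x": 65,"y": 9,"z": 15,"yaw": 0,"grip": 0.5},{"x": 90,"y": 12,"z": 30,"yaw": 0,"grip": 0.5},{"x": 97,"y": 13,"z": 45,"yaw": 0,"grip": 0.5},{"x": 97,"y": 13,"z": 55,"yaw": 0,"grip": 0.5},{"x": 97,"y": 13,"z": 55,"yaw": 0,"grip": 0.5},{"x": 97,"y": 13,"z": 55,"yaw": 0,"grip": 0.5}]}}

```text
clock: 3.88
ee_pos: [0.4713, 0.3401, 0.3796]
tool_rot: [0.748, 0.663, -0.001, -0.0]
force: [-0.0, -0.4, -0.0]
gripper_width: 0.0469
gripper_force: 0.0
```

```bash
python3 go.py .4695 .3433 .2165 83; python3 - <<'E'
from h import *
from scipy.spatial.transform import Rotation as Ro
p=get_image("wrist"); cv2.imwrite("pics/w1.png",p["image"])
K=p["mtx"];R=cv2.Rodrigues(np.array(p["rvec"],float))[0];t=np.array(p["tvec"]).ravel()
def proj(X):
    c=R@X+t; r=np.hypot(c[0],c[1]); th=np.arctan2(r,c[2]); return (K[:2,2]+K[[0,1],[0,1]]*th*c[:2]/r).round(1)
print(K, "cam",(-R.T@t).round(3))
ux=np.array([.9926,-.122,0]);uy=np.array([.122,.9926,0]);s=np.array([.4695,.3433,.2355])
for n,X in dict(grip=s+[0,0,.01],g1=s+[0,0,.01]+.023*uy,g2=s+[0,0,.01]-.023*uy,tip1=s-.028*ux+.037*uy+[0,0,.0145],tip2=s-.028*ux-.037*uy+[0,0,.0145]).items(): print(n,proj(X))
E
```

```text
clock 3.8833 pos [0.4713 0.3401 0.3796] F [-0.  -0.4 -0. ] T [-0.04 -0.06 -0.08] w 0.04685844992849466
tool x ang 83.08180454277813 tilt [-0.0018 -0.0013 -1.    ] shift mm [  3.2  -1.9 163.1]
yaw 0.08180454277812998
[[371.64829954   0.         319.40539509]
 [  0.         371.64829954 239.1471424 ]
 [  0.           0.           1.        ]] cam [0.479 0.408 0.56 ]
grip [318.5 225.9]
g1 [318.6 199.5]
g2 [318.5 251.6]
tip1 [285.1 183.7]
tip2 [286.6 268.2]
```

View pics/w1.png

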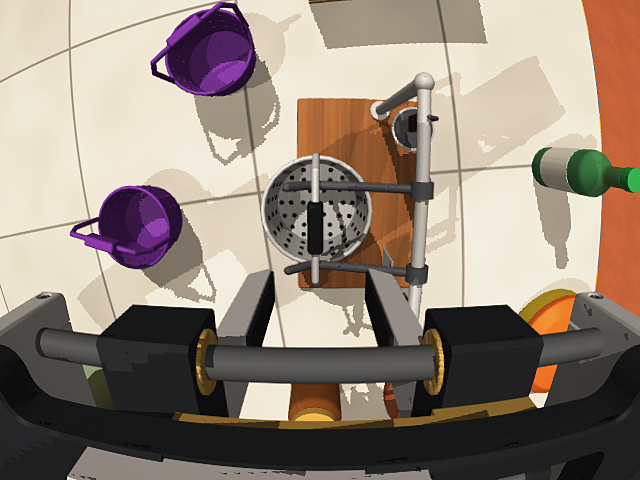

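The wrist view shows the sleeve centred at (316,227), against a prediction of (318,226), between the prongs at rows 187 and 267. That is about 2 mm towards the stand's −x. Descending with that correction.

{"op": "jog_arm", "data": {"increments": [{"x": 2,"y": -4,"z": 20,"yaw": 0,"grip": 0.5},{"x": 2,"y": -4,"z": 50,"yaw": 0,"grip": 0.5},{"x": 2,"y": -4,"z": 80,"yaw": 0,"grip": 0.5},{"x": 2,"y": -4,"z": 110,"yaw": 0,"grip": 0.5},{"x": 2,"y": -4,"z": 130,"yaw": 0,"grip": 0.5},{"x": 2,"y": -4,"z": 145,"yaw": 0,"grip": 0.5},{"x": 2,"y": -4,"z": 155,"yaw": 0,"grip": 0.5},{"x": 2,"y": -4,"z": 163,"yaw": 0,"grip": 0.5},{"x": 2,"y": -4,"z": 163,"yaw": 0,"grip": 0.5},{"x": 2,"y": -4,"z": 163,"yaw": 0,"grip": 0.5}]}}

```text
clock: 4.77
ee_pos: [0.4687, 0.3434, 0.2186]
tool_rot: [0.748, 0.663, 0.001, 0.0]
force: [0.4, -0.3, -0.1]
gripper_width: 0.0466
gripper_force: 0.0
```

```bash
python3 go.py .4678 .3425 .2165 83; python3 - <<'E'
from h import *
p=get_image("wrist"); cv2.imwrite("pics/w2.png",p["image"][150:450,120:520])
E
```

```text
clock 4.7667 pos [0.4687 0.3434 0.2186] F [ 0.4 -0.3 -0.1] T [-0.06 -0.06  0.02] w 0.04662490106699633
tool x ang 83.08042739336251 tilt [ 1.6e-03  8.0e-04 -1.0e+00] shift mm [-1.  -0.7  2.1]
yaw 0.08042739336251259
```

View pics/w2.png

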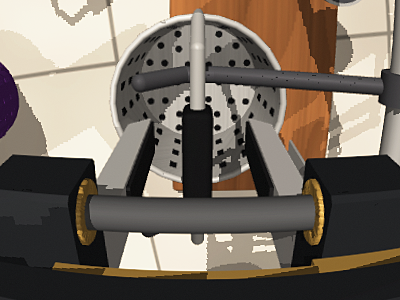

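The sleeve (column 198 of the crop) lies midway between the fingers, whose inner faces are at about 152 and 247. Closing.

{"op": "jog_arm", "data": {"increments": [{"x": 0,"y": -1,"z": 1,"yaw": 0,"grip": 0.1},{"x": 0,"y": -1,"z": 1,"yaw": 0,"grip": 0.1},{"x": 0,"y": -1,"z": 1,"yaw": 0,"grip": 0.1},{"x": 0,"y": -1,"z": 1,"yaw": 0,"grip": 0.0},{"x": 0,"y": -1,"z": 1,"yaw": 0,"grip": 0.0},{"x": 0,"y": -1,"z": 1,"yaw": 0,"grip": 0.0},{"x": 0,"y": -1,"z": 1,"yaw": 0,"grip": 0.0},{"x": 0,"y": -1,"z": 1,"yaw": 0,"grip": 0.0}], "squeeze": 40}}

```text
clock: 5.48
ee_pos: [0.4671, 0.3437, 0.2166]
tool_rot: [0.748, 0.663, 0.0, 0.0]
force: [0.5, 0.4, 0.6]
gripper_width: 0.0137
gripper_force: 40.0
```

{"op": "jog_arm", "data": {"increments": [{"x": 0,"y": 0,"z": -3,"yaw": 0,"grip": 0.0},{"x": 0,"y": 0,"z": -8,"yaw": 0,"grip": 0.0},{"x": 0,"y": 0,"z": -14,"yaw": 0,"grip": 0.0},{"x": 0,"y": 0,"z": -20,"yaw": 0,"grip": 0.0},{"x": 0,"y": 0,"z": -26,"yaw": 0,"grip": 0.0},{"x": 0,"y": 0,"z": -32,"yaw": 0,"grip": 0.0},{"x": 0,"y": 0,"z": -37,"yaw": 0,"grip": 0.0},{"x": 0,"y": 0,"z": -40,"yaw": 0,"grip": 0.0},{"x": 0,"y": 0,"z": -40,"yaw": 0,"grip": 0.0}]}}

```text
clock: 6.23
ee_pos: [0.4675, 0.3439, 0.2577]
tool_rot: [0.748, 0.663, 0.001, 0.0]
force: [-0.7, -0.2, -4.4]
gripper_width: 0.0133
gripper_force: 40.0
```

```bash
python3 go.py .3630 .3550 .26 83; python3 - <<'E'
from h import *
p=get_image("side"); cv2.imwrite("pics/s2.png",cv2.resize(p["image"][180:350,120:320],(600,510)))
E
```

```text
clock 6.2333 pos [0.4675 0.3439 0.2577] F [-0.7 -0.2 -4.4] T [-0.03 -0.13  0.03] w 0.013346777748203946
tool x ang 83.11546579492932 tilt [ 0.0019  0.001  -1.    ] shift mm [  -1.5 -105.1   -2.5]
yaw 0.11546579492932096
```

View pics/s2.png

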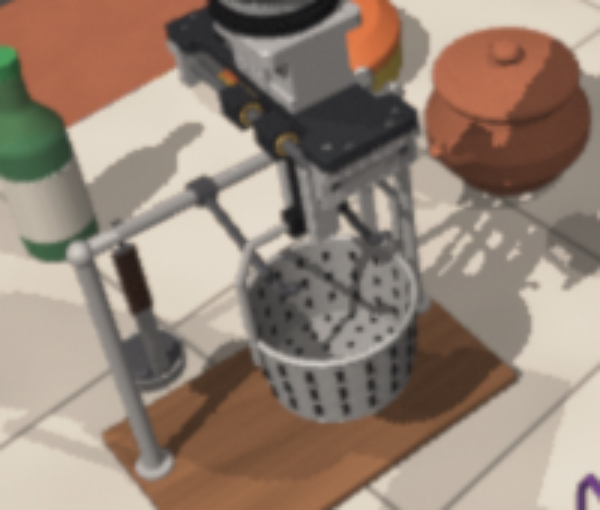

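The basket hangs level in the gripper, with the bar (crop row ~230) clear above the prongs; the load is 4.4 N. Now out along the stand's −x, then up.

{"op": "jog_arm", "data": {"increments": [{"x": 0,"y": -6,"z": 0,"yaw": 0,"grip": 0.0},{"x": 0,"y": -18,"z": 0,"yaw": 0,"grip": 0.0},{"x": 0,"y": -33,"z": 0,"yaw": 0,"grip": 0.0},{"x": 0,"y": -48,"z": 0,"yaw": 0,"grip": 0.0},{"x": 0,"y": -63,"z": 0,"yaw": 0,"grip": 0.0},{"x": 0,"y": -78,"z": 0,"yaw": 0,"grip": 0.0},{"x": 0,"y": -91,"z": 0,"yaw": 0,"grip": 0.0},{"x": 0,"y": -101,"z": 0,"yaw": 0,"grip": 0.0},{"x": 0,"y": -106,"z": 0,"yaw": 0,"grip": 0.0},{"x": 0,"y": -106,"z": 0,"yaw": 0,"grip": 0.0}]}}

```text
clock: 7.12
ee_pos: [0.3606, 0.3566, 0.2566]
tool_rot: [0.748, 0.664, 0.0, -0.0]
force: [-0.3, 0.6, -4.1]
gripper_width: 0.0136
gripper_force: 40.0
```

{"op": "jog_arm", "data": {"increments": [{"x": 0,"y": 0,"z": -8,"yaw": 0,"grip": 0.0},{"x": 0,"y": 0,"z": -24,"yaw": 0,"grip": 0.0},{"x": 0,"y": 0,"z": -44,"yaw": 0,"grip": 0.0},{"x": 0,"y": 0,"z": -64,"yaw": 0,"grip": 0.0},{"x": 0,"y": 0,"z": -84,"yaw": 0,"grip": 0.0},{"x": 0,"y": 0,"z": -104,"yaw": 0,"grip": 0.0},{"x": 0,"y": 0,"z": -122,"yaw": 0,"grip": 0.0},{"x": 0,"y": 0,"z": -135,"yaw": 0,"grip": 0.0},{"x": 0,"y": 0,"z": -140,"yaw": 0,"grip": 0.0},{"x": 0,"y": 0,"z": -140,"yaw": 0,"grip": 0.0}]}}

```text
clock: 7.95
ee_pos: [0.3631, 0.3566, 0.3986]
tool_rot: [0.749, 0.663, 0.002, 0.0]
force: [0.4, 0.4, -4.6]
gripper_width: 0.0137
gripper_force: 40.0
```

```bash
python3 go.py .485 -.347 .40 70.5
```

```text
clock 7.95 pos [0.3631 0.3566 0.3986] F [ 0.4  0.4 -4.6] T [ 0.02 -0.06  0.05] w 0.013713983297006257
tool x ang 83.06526382747424 tilt [ 0.0035  0.0022 -1.    ] shift mm [-683.7  206.    -2.5]
yaw 12.56526382747424
```

{"op": "jog_arm", "data": {"increments": [{"x": -8,"y": 2,"z": 0,"yaw": 0,"grip": 0.0},{"x": -24,"y": 7,"z": 0,"yaw": 0,"grip": 0.0},{"x": -48,"y": 14,"z": 0,"yaw": 0,"grip": 0.0},{"x": -76,"y": 23,"z": 0,"yaw": 0,"grip": 0.0},{"x": -106,"y": 32,"z": 0,"yaw": 0,"grip": 0.0},{"x": -136,"y": 41,"z": 0,"yaw": 0,"grip": 0.0},{"x": -166,"y": 50,"z": 0,"yaw": 0,"grip": 0.0},{"x": -196,"y": 59,"z": 0,"yaw": 0,"grip": 0.0},{"x": -226,"y": 68,"z": 0,"yaw": 0,"grip": 0.0},{"x": -256,"y": 77,"z": 0,"yaw": 0,"grip": 0.0}]}}

```text
clock: 8.78
ee_pos: [0.4066, 0.0908, 0.3949]
tool_rot: [0.748, 0.663, -0.001, -0.001]
force: [0.4, 0.4, -4.6]
gripper_width: 0.0138
gripper_force: 40.0
```

{"op": "jog_arm", "data": {"increments": [{"x": -30,"y": 9,"z": 0,"yaw": 1,"grip": 0.0},{"x": -60,"y": 18,"z": 0,"yaw": 2,"grip": 0.0},{"x": -90,"y": 27,"z": 0,"yaw": 4,"grip": 0.0},{"x": -120,"y": 36,"z": 0,"yaw": 6,"grip": 0.0},{"x": -150,"y": 45,"z": 0,"yaw": 8,"grip": 0.0},{"x": -180,"y": 54,"z": 0,"yaw": 10,"grip": 0.0},{"x": -210,"y": 63,"z": 0,"yaw": 12,"grip": 0.0},{"x": -240,"y": 72,"z": 0,"yaw": 12.5,"grip": 0.0},{"x": -270,"y": 81,"z": 0,"yaw": 12.5,"grip": 0.0},{"x": -300,"y": 90,"z": 0,"yaw": 12.5,"grip": 0.0}]}}

```text
clock: 9.62
ee_pos: [0.4598, -0.2175, 0.3947]
tool_rot: [0.816, 0.578, -0.001, -0.001]
force: [-0.0, 0.6, -3.4]
gripper_width: 0.0137
gripper_force: 40.0
```

```bash
python3 go.py .485 -.347 .40 70.5
```

```text
clock 9.6167 pos [ 0.4598 -0.2175  0.3947] F [-0.   0.6 -3.4] T [ 0.04 -0.14 -0.02] w 0.013663183227074757
tool x ang 70.56449803153365 tilt [-0.0028  0.0015 -1.    ] shift mm [-113.7   66.9   -5.6]
yaw 0.06449803153364542
```

Approach to above the bowl, then measure.

{"op": "jog_arm", "data": {"increments": [{"x": -27,"y": 16,"z": 0,"yaw": 0,"grip": 0.0},{"x": -51,"y": 30,"z": 0,"yaw": 0,"grip": 0.0},{"x": -71,"y": 42,"z": 0,"yaw": 0,"grip": 0.0},{"x": -89,"y": 52,"z": 0,"yaw": 0,"grip": 0.0},{"x": -102,"y": 60,"z": 0,"yaw": 0,"grip": 0.0},{"x": -110,"y": 65,"z": 0,"yaw": 0,"grip": 0.0},{"x": -114,"y": 67,"z": 0,"yaw": 0,"grip": 0.0},{"x": -114,"y": 67,"z": 10,"yaw": 0,"grip": 0.0},{"x": -114,"y": 67,"z": 20,"yaw": 0,"grip": 0.0},{"x": -114,"y": 67,"z": 20,"yaw": 0,"grip": 0.0}]}}

```text
clock: 10.45
ee_pos: [0.4851, -0.3436, 0.3728]
tool_rot: [0.816, 0.578, -0.0, -0.003]
force: [-0.4, 1.1, -4.0]
gripper_width: 0.0134
gripper_force: 40.0
```

```bash
cat > chk.py <<'E'
from m import *
import sys
s=read_state(); g=np.array(s["ee_pos"]); zu=g[2]+.019-.16
for n in list(C)+["both"]:
    P=np.vstack(list(C.values())) if n=="both" else C[n]
    B=box(P,(.3,.7),(-.55,-.15),(.094,.106)); a=circ(B,.1112) ; d=np.hypot(*(B[:,:2]-a[:2]).T); B=B[abs(d-.111)<.006];a=circ(B,.1112)
    H=box(P,(.3,.7),(-.6,-.1),(.075,.1)); v=H[:,:2]-a[:2]; r=np.hypot(*v.T); v=v[(r>.125)&(r<.147)]; an=np.degrees(np.arctan2(v[:,1],v[:,0]))
    print(n,"bowl",a[:2].round(4),[(an[k].mean().round(1),np.percentile(an[k],[3,97]).round(1).tolist(),int(k.sum())) for k in(an>0,an<0)])
    W=box(P,(.39,.58),(-.44,-.25),(zu+.01,zu+.078)); W=W[np.hypot(*(W[:,:2]-g[:2]).T)<.08]
    # cone fit, sized, centre only + underside height, tilt
    def f(q):
        h=W[:,2]-zu-.038
        return np.hypot(W[:,0]-q[0]-q[2]*h,W[:,1]-q[1]-q[3]*h)-(.054+.009*(h+.038)/.076)
    q=least_squares(f,[*g[:2],0,0],loss="soft_l1",f_scale=.002).x
    U=box(P,(.39,.58),(-.44,-.25),(.108,zu+.05)) if zu>.15 else box(P,(.39,.58),(-.44,-.25),(zu-.01,zu+.05)); U=U[np.hypot(*(U[:,:2]-g[:2]).T)<.07]
    print("  basket",q[:2].round(4),"tilt deg",np.degrees(q[2:]).round(2),len(W),"zmin pctl",np.percentile(U[:,2],[0.5,2,5]).round(4),"zu",zu.round(4))
E
python3 go.py .485 -.347 .28 70.5; python3 chk.py; python3 - <<'E'
from h import *
p=get_image("wrist"); cv2.imwrite("pics/w3.png",p["image"])
E
```

```text
clock 10.45 pos [ 0.4851 -0.3436  0.3728] F [-0.4  1.1 -4. ] T [ 0.03 -0.01 -0.01] w 0.01344853363132718
tool x ang 70.66650304269324 tilt [-0.0044  0.0046 -1.    ] shift mm [-3.6  1.5 92.8]
yaw 0.16650304269323613
scene bowl [ 0.4859 -0.3478] [(np.float64(69.9), [56.8, 82.5], 67), (np.float64(-109.4), [-121.7, -96.3], 46)]
  basket [ 0.4859 -0.3445] tilt deg [1.11 1.09] 1356 zmin pctl [0.2306 0.2327 0.2358] zu 0.2341chk.py:8: RuntimeWarning: Mean of empty slice.
  print(n,"bowl",a[:2].round(4),[(an[k].mean().round(1),np.percentile(an[k],[3,97]).round(1).tolist(),int(k.sum())) for k in(an>0,an<0)])
  ret = ret.dtype.type(ret / rcount)
Traceback (most recent call last):
  File "chk.py", line 8, in <module>
    print(n,"bowl",a[:2].round(4),[(an[k].mean().round(1),np.percentile(an[k],[3,97]).round(1).tolist(),int(k.sum())) for k in(an>0,an<0)])
                                                          ~~~~~~~~~~~~~^^^^^^^^^^^^^^
IndexError: index -1 is out of bounds for axis 0 with size 0
```

View pics/w3.png

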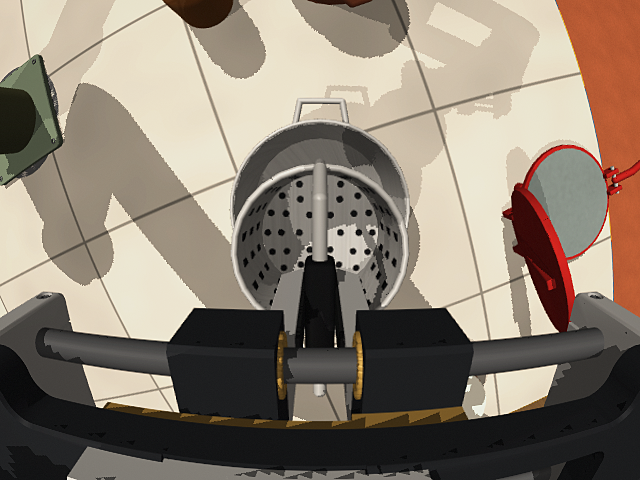

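The wrist view shows the basket inside the bowl outline with the arch at column 320, in line with the bowl's near loop handle (298–343, mid 320). Lowering with a small centring correction.

{"op": "jog_arm", "data": {"increments": [{"x": -2,"y": 1,"z": 8,"yaw": 0,"grip": 0.0},{"x": -3,"y": 1,"z": 22,"yaw": 0,"grip": 0.0},{"x": -3,"y": 1,"z": 38,"yaw": 0,"grip": 0.0},{"x": -3,"y": 1,"z": 54,"yaw": 0,"grip": 0.0},{"x": -3,"y": 1,"z": 70,"yaw": 0,"grip": 0.0},{"x": -3,"y": 1,"z": 82,"yaw": 0,"grip": 0.0},{"x": -3,"y": 1,"z": 90,"yaw": 0,"grip": 0.0},{"x": -3,"y": 1,"z": 95,"yaw": 0,"grip": 0.0},{"x": -3,"y": 1,"z": 95,"yaw": 0,"grip": 0.0},{"x": -3,"y": 1,"z": 95,"yaw": 0,"grip": 0.0}]}}

```text
clock: 11.43
ee_pos: [0.4865, -0.3489, 0.282]
tool_rot: [0.816, 0.578, 0.0, 0.0]
force: [0.4, -0.7, -3.9]
gripper_width: 0.0137
gripper_force: 40.0
```

```bash
sed -i 's/for k in(an>0,an<0)\]/for k in(an>0,an<0) if k.any()]/' chk.py; python3 go.py .485 -.347 .261 70.5; python3 chk.py;python3 go.py .485 -.347 .261 70.5
```

```text
clock 11.4333 pos [ 0.4865 -0.3489  0.282 ] F [ 0.4 -0.7 -3.9] T [-0.05 -0.04  0.02] w 0.013677070283289969
tool x ang 70.61755044044904 tilt [ 7.e-04 -7.e-04 -1.e+00] shift mm [ 1.3 -2.  21. ]
yaw 0.11755044044903684
scene bowl [ 0.4859 -0.3479] [(np.float64(70.0), [57.1, 83.2], 67)]
  basket [ 0.4877 -0.3499] tilt deg [0.29 1.19] 1273 zmin pctl [0.1395 0.1414 0.1447] zu 0.1418
side bowl [ 0.4829 -0.3469] [(np.float64(71.3), [57.2, 83.7], 57)]
  basket [ 0.4873 -0.349 ] tilt deg [-0.89  1.74] 1254 zmin pctl [0.1416 0.144  0.1469] zu 0.1418
both bowl [ 0.4849 -0.3474] [(np.float64(70.7), [56.7, 84.1], 122)]
  basket [ 0.4873 -0.3494] tilt deg [-0.31  1.64] 2527 zmin pctl [0.1402 0.1426 0.1458] zu 0.1418
clock 11.5333 pos [ 0.4867 -0.3492  0.2828] F [-0.2 -0.6 -3.4] T [-0.07 -0.01 -0.08] w 0.013633879516383549
tool x ang 70.61601104719949 tilt [ 0.0017 -0.0017 -1.    ] shift mm [ 1.5 -2.4 21.8]
yaw 0.11601104719949262
```

{"op": "jog_arm", "data": {"increments": [{"x": 1,"y": -1,"z": 4,"yaw": 0,"grip": 0.0},{"x": 1,"y": -2,"z": 9,"yaw": 0,"grip": 0.0},{"x": 1,"y": -2,"z": 14,"yaw": 0,"grip": 0.0},{"x": 1,"y": -2,"z": 18,"yaw": 0,"grip": 0.0},{"x": 1,"y": -2,"z": 21,"yaw": 0,"grip": 0.0},{"x": 1,"y": -2,"z": 21,"yaw": 0,"grip": 0.0},{"x": 1,"y": -2,"z": 21,"yaw": 0,"grip": 0.0},{"x": 1,"y": -2,"z": 21,"yaw": 0,"grip": 0.0},{"x": 1,"y": -2,"z": 21,"yaw": 0,"grip": 0.0}]}}

```text
clock: 12.28
ee_pos: [0.4848, -0.3473, 0.2608]
tool_rot: [0.816, 0.578, 0.0, 0.0]
force: [0.3, -0.3, -3.4]
gripper_width: 0.0137
gripper_force: 40.0
```

```bash
python3 go.py .485 -.347 .261 70.5; python3 chk.py;python3 go.py .485 -.347 .261 70.5; python3 - <<'E'
from h import *
p=get_image("scene"); cv2.imwrite("pics/f.png",cv2.resize(p["image"][60:330,100:460],(800,600)))
E
```

```text
clock 12.2833 pos [ 0.4848 -0.3473  0.2608] F [ 0.3 -0.3 -3.4] T [ 0.01 -0.06  0.01] w 0.01372731564130537
tool x ang 70.61222865625979 tilt [ 5.e-04 -5.e-04 -1.e+00] shift mm [ 0.3  0.1 -0.2]
yaw 0.11222865625978784
scene bowl [ 0.4859 -0.3477] [(np.float64(69.8), [57.0, 82.6], 64)]
  basket [ 0.4863 -0.3486] tilt deg [0.11 1.77] 1234 zmin pctl [0.1187 0.1209 0.1243] zu 0.1198
side bowl [ 0.4829 -0.3469] [(np.float64(70.7), [56.4, 83.1], 57)]
  basket [ 0.4852 -0.3468] tilt deg [-1.34  0.77] 1226 zmin pctl [0.1207 0.122  0.1246] zu 0.1198
both bowl [ 0.4848 -0.3473] [(np.float64(70.6), [57.1, 83.7], 119)]
  basket [ 0.4854 -0.3475] tilt deg [-0.11  1.39] 2460 zmin pctl [0.1191 0.1216 0.1245] zu 0.1198
clock 12.3833 pos [ 0.4848 -0.3472  0.2608] F [ 0.3 -0.1 -4.3] T [ 0.01 -0.05  0.01] w 0.013945939751181982
tool x ang 70.61360513921191 tilt [ 5.e-04 -5.e-04 -1.e+00] shift mm [ 0.3  0.1 -0.2]
yaw 0.11360513921191284
```

View pics/f.png

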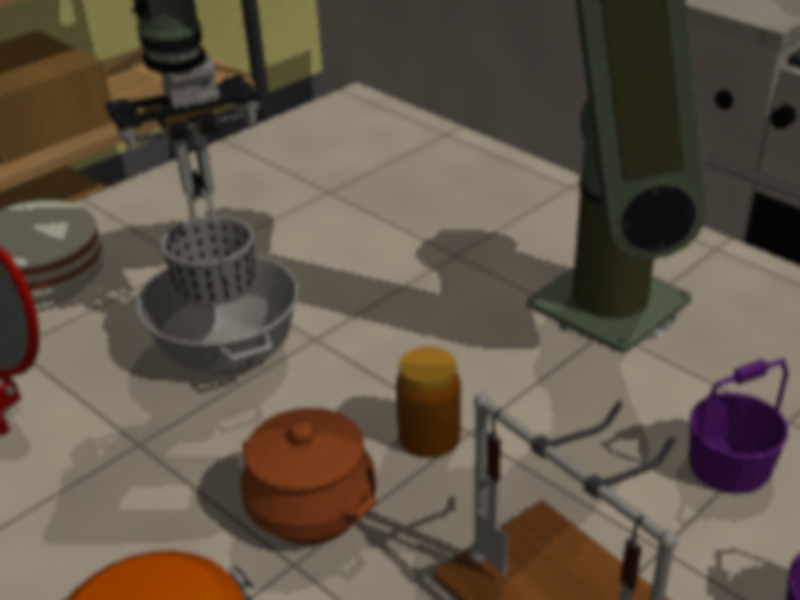

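The basket hangs centred over the bowl, with the crop showing it at (210,262) and the bowl at (218,300). The hook is empty, and the pot, jar and stand are where they were. The arm is steady, so I hand in.

```bash
python3 -c "from plant import hand_in; print(hand_in())"
```

```text
the job is handed in; nothing more can be done
None
```

The job is handed in: the arm is holding the basket steady and centred over the mixing bowl, level to about 1.5° (the limit of my camera fits), its underside about 2 cm above the rim and its arch in line with the loop handles, with everything else left standing.

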